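# Load a slide chamber under the stage clip of a cell imager

### The job

Load the slide chamber on the imager's stage: with one fingertip press the stage clip's thumb plate down so that its nose lifts, and while it is held down push the chamber with the other fingertip under the nose until it is home and square against the straight edge, over the viewing window. Only then let the clip up so that its nose rests on the chamber, and take the hand away. Push the chamber, do not pinch or lift it, and leave everything else where it stands.

Things in the scene. Friction and masses are not known exactly. Their poses are not given: they have to be found in the camera images.
- imager: compact cell imager, fixed: white body 250 (x) x 240 (y) x 86 mm, black stage 170 x 124 mm on it with its flat top 92 mm above the origin. Origin: on the bench under the centre of the round viewing window (27 mm) in the stage. +x runs from its front to its back, the way the chamber is pushed; +y along the straight edge. A light arm, tipped back, stands from x = 110 mm on, up to 180 mm above the bench.
- stop_mid (a point): middle of the straight edge's front face, at stage height, 13 mm behind (+x) the window's centre. The edge is two steel bars, 5 mm high and 4 mm thick, reaching from 17 to 41 mm either side of this point; the clip stands in the gap between them.
- slide: the slide chamber: loose flat aluminium block, 26 (its x) x 76 (its y) x 10 mm high, about 50 g, two rows of four small wells, white label patch at its +y end. It lies on the stage before the clip, its front side 11 to 19 mm short of the straight edge and up to 7 degrees askew. Origin: centre of its underside. Home: its +x long side against the straight edge.
- slide_front (a point): middle of the chamber's +x long side (the side that goes under the nose), 5 mm above its underside.
- slide_back (a point): middle of the chamber's -x long side (the side to push on), 5 mm above its underside.
- clip (a joint): angle of the sprung rocker clip (rad) about a pin along the imager's y, 10 mm behind the straight edge's face and 9 mm above the stage. 0: at rest, nothing under it, nose 7 mm above the stage, in the chamber's way. 0.19: nose resting on the chamber. Above 0.25: nose clear of the chamber. 0.42: thumb plate pressed right down, nose 13.5 mm above the stage. It springs back when let go.
- clip_tab (a point): point on top of the clip's thumb plate, on its middle line, 33 mm behind the pin. Flat steel plate, 26 mm wide (y), from 4 to 52 mm behind the pin; at rest it rises to the back by 24 degrees; right down it is level, its top 4.5 mm above the stage, and a fingertip may slide along it. Holding it down takes about 6 N at 20 mm, 3 N at 40 mm behind the pin.
- clip_nose (a point): underside of the clip's rounded nose, in the middle; 22 mm wide, it reaches from 4 to 8 mm in front of the straight edge's face. The pin's two ears stand 13 to 16 mm either side of the middle, from 5 to 15 mm behind that face, 14 mm above the stage.
- oil: small amber dropper bottle, 22 mm across, 42 mm tall, on the imager's deck; to be left alone. Origin: centre of its foot.
- dish: clear round culture dish, 41 mm across, 12 mm tall, on the imager's deck; to be left alone. Origin: centre of its underside.
- microplate: white 96-well plate, 86 x 128 x 14 mm, on the bench; to be left alone.
- tipbox: blue pipette-tip box, 122 x 84 x 67 mm, on the bench; to be left alone.
- reservoir: open white reagent trough, 75 x 120 x 30 mm, on the bench; to be left alone.
- reagent: glass bottle with a blue cap, 72 mm across, 150 mm tall, on the bench; to be left alone.
There are look-alikes about, which are no part of the job. Of the things shaped like the slide, the aluminium one is meant.

How it is judged:
By the outcome, as a careful person would: the job done as asked, in the order asked, and still so for the second after the job is handed in, with the robot touching nothing.
It also fails if it takes over 32 s, if anything falls off the work surface, if the arm or the gripper's body presses on something with over 40 N, if the wrist force passes 120 N, or if a joint passes its speed limit or range.

### The arm

A 6-joint arm with a two-finger parallel gripper is mounted at the origin on the work surface. World frame = base frame: x ahead of the robot, y to its left, z up, the work surface at z = 0. Lengths are in mm, angles in rad, forces in N, time in s.
With the tool pointing down it reaches from about 325 to 850 mm from the base axis. Payload 15.5 kg.
Tool frame: the origin (TCP) lies between the finger pads; the fingertips stand 22 mm ahead of it and the grasp point (between the pads) lies 3 mm ahead of it; z points along the fingers, y is the direction in which the jaws open and shut (so a half turn about z gives the same grasp; the last joint's range is limited). The gripper opens to 91 mm and grips with 3 to 60 N. Pads are 32 mm wide; open, the fingers measure 118 mm over their backs; the gripper's body (76 mm by 178 mm) begins 60 mm behind the grasp point.
Start: joints at [1.22, 0.494, 1.345, -0, 1.302, -0.096], TCP at [157.528, 604.824, 235.915] pointing down, gripper open.
Joint ranges: [-2.91, 2.91], [-0.82, 2.16], [0.22, 2.67], [-1.22, 4.37], [0.12, 2.79], [-3.08, 3.08]. Speed limits (rad/s): [1.89, 1.89, 2.57, 3.01, 3.01, 3.01].

### API

Orientations are given as a unit quaternion [w, x, y, z].
In Python, from bench import status, vision, job gives the robot as it stands.
- The arm moves only by the tool step_arm, never from a script. Its argument "commands" is a list of rows, each an object of numbers: "hand": the opening, from 0 (shut) to 1 (fully open); "dx", "dy", "dz": the shift along the tool's x, y, z in m; "ax", "ay", "az": the turn, a rotation vector about the tool's x, y, z in rad. In form: [{"hand": .., "dx": .., "dy": .., "dz": .., "ax": .., "ay": .., "az": ..}, ...]. A call has 1 to 8 rows; each row shifts and turns the commanded pose from where the row before left it, along the tool's axes as they then stand; what a row does not reach is not made up. A row lasts 1/12 s, in which the tool goes at most 41.7 mm and 7.16 degrees, less where a joint would pass 70% of its speed; a pose out of reach is approached as far as the arm can. A call with a gripper value outside its range is refused whole. The fingers move at their own pace and stop on an object; the grip force is fixed at half the most. Time passes only in rows, so rows that do not move let the fingers close. It gives the time, the measured TCP pose, the force and the opening at its end, in the units of the state.
- status.state(): the state, without advancing time (a new reading comes with each control period).
- vision.get_image(name): name is "scene" or "top" or "wrist"; returns (picture, depth): 480x640x3 uint8, red, green, blue; 480x640 float32, mm along the optical axis (not along the pixel's ray), 0 where there is no reading.
- vision.get_calibration(name): a dict with "fov_y" (degrees; the focal length in pixels is half the picture's height over the tangent of half this angle, whatever the lens; pixels are square), "cx", "cy" (the principal point, pixels), "extrinsics" (4x4, takes a point from world to camera coordinates); the wrist camera has in their place "tool_from_camera" (4x4, takes a point from camera to tool coordinates, whose origin is the TCP and whose axes are the flange's). Camera axes: x right, y down, z forward; pixel columns grow to the right and rows downward; lengths in mm; the calibration is good to about 2 mm. The wrist camera is an equidistant fisheye: a pixel r from the principal point sees the ray r / f radians off the axis. A picture is of the moment at which its call begins: read the wrist's pose just before it. get_calibration takes no time and is no camera call.
- job.sign_off(): hands the job in, once; it reports no verdict.
The state is a dict: "time_s": time; "q": joint angles; "joint_vel": joint speeds; "effort": joint torques, N m; "tool_pos": TCP position; "eef_rot": TCP orientation; "ft_force": force on the tool from outside, world axes, zero at the start; "wrist_torque": the same for the moment, N m; "finger_gap": finger opening in mm.
Only numpy, scipy, OpenCV 4.12 (cv2) and the standard library are available. Lean on these libraries where they do the work, as an engineer would, in place of code of your own. Each camera call takes 0.05 s, during which the arm holds its last target. There are 200 camera calls.

## Working session

There is one attempt and no reset: what is moved stays moved. The work goes in short steps, Python scripts to look and compute and a tool call to move; the robot and the scene stay as the last step left them, time stands still between calls to the robot, and variables do not carry over. Pictures are saved under pics/ and viewed, about 8 in all and at most 12, crops included, and the job is handed in when it is done.

Besides the shell and the picture viewer there is one more tool, called after "Request:" as name([rows], argument=value, ...), one row to a line, values as JSON. step_arm: Moves the arm, as the interface text tells. Its arguments: {"type":"object","properties":{"commands":{"type":"array","items":{"type":"object","properties":{"hand":{"type":"number"},"dx":{"type":"number"},"dy":{"type":"number"},"dz":{"type":"number"},"ax":{"type":"number"},"ay":{"type":"number"},"az":{"type":"number"}}}}},"required":["commands"]}

```bash
ls; mkdir -p pics; python3 - <<'E'
from bench import status, vision
import cv2,numpy as np
np.set_printoptions(precision=4,suppress=True)
print(status.state())
for n in ["scene","top","wrist"]:
    print(n,vision.get_calibration(n))
for n in ["scene","top"]:
    im,d=vision.get_image(n); np.savez(f"pics/{n}0.npz",im=im,d=d)
    cv2.imwrite(f"pics/{n}0.png",im[...,::-1])
E
```

```text
pics
{'time_s': 0.0, 'q': array([ 1.2205,  0.4941,  1.3461,  0.    ,  1.3025, -0.0955]), 'joint_vel': array([ 0.0014, -0.0004, -0.0012, -0.0009, -0.0021, -0.0007]), 'effort': array([  0.0003, -87.8857, -38.1844,   0.0706,   0.0535,  -0.0001]), 'tool_pos': array([157.3983, 604.4916, 235.3572]), 'eef_rot': array([-0.0001,  0.1271,  0.9919, -0.0006]), 'ft_force': array([-0.0792,  0.0578,  1.3523]), 'wrist_torque': array([ 0.0613, -0.0379,  0.0369]), 'finger_gap': 90.92610577229223}
scene {'fov_y': 51.766531019328575, 'cx': 326.73223461595825, 'cy': 239.67655179157876, 'extrinsics': array([[   0.182 ,    0.9832,   -0.0132,  -96.6561],
       [   0.6332,   -0.1274,   -0.7635, -274.3625],
       [  -0.7523,    0.1306,   -0.6457, 1608.4576],
       [   0.    ,    0.    ,    0.    ,    1.    ]])}
top {'fov_y': 45.1061839026736, 'cx': 314.8494423070133, 'cy': 242.4181599502157, 'extrinsics': array([[  -0.0048,   -0.9997,    0.0232,  -35.2522],
       [  -0.9841,    0.0006,   -0.1779,  531.4051],
       [   0.1778,   -0.0237,   -0.9838, 1276.7604],
       [   0.    ,    0.    ,    0.    ,    1.    ]])}
wrist {'fov_y': 65.70646984690485, 'cx': 320.40845997002407, 'cy': 247.23270688851528, 'tool_from_camera': array([[  -0.0007,   -0.958 ,   -0.2867,   81.3033],
       [   1.    ,   -0.0004,   -0.0012,   -0.3788],
       [   0.001 ,   -0.2867,    0.958 , -149.7118],
       [   0.    ,    0.    ,    0.    ,    1.    ]])}
```

View pics/top0.png

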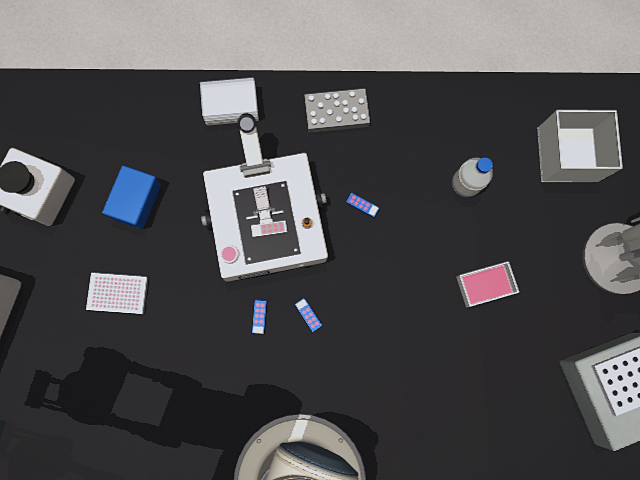

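View pics/scene0.png

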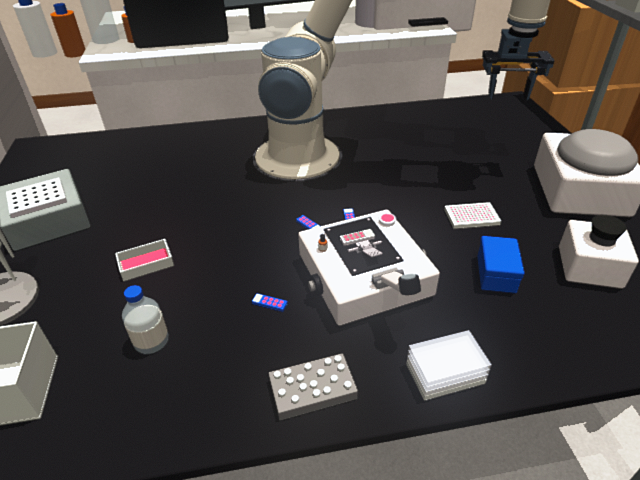

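Slide candidates (top view): the pale aluminium one on the stage at (269,228); blue look-alikes at (362,204), (259,317), (308,315). The one on the stage fits the description. Next I'll make a close crop and rough position.

```bash
cat > h.py <<'E'
import numpy as np, cv2
from scipy.spatial.transform import Rotation as R
from bench import status, vision
np.set_printoptions(precision=2,suppress=True)
def fixed(name):
    c=vision.get_calibration(name); f=240/np.tan(np.radians(c["fov_y"]/2)); return f,c["cx"],c["cy"],np.array(c["extrinsics"])
def project(name,P):
    f,cx,cy,E=fixed(name); q=np.atleast_2d(P)@E[:3,:3].T+E[:3,3]
    return np.c_[f*q[:,0]/q[:,2]+cx, f*q[:,1]/q[:,2]+cy]
def ray_to_plane(o,d,z): return o+d*((z-o[2])/d[...,2])[...,None]
def pix(name,uv,z):
    f,cx,cy,E=fixed(name); uv=np.atleast_2d(uv).astype(float)
    d=np.c_[(uv-[cx,cy])/f,np.ones(len(uv))]@E[:3,:3]; o=-E[:3,:3].T@E[:3,3]
    return ray_to_plane(o,d,z)
def tool(s):
    w,x,y,z=s["eef_rot"]; T=np.eye(4); T[:3,:3]=R.from_quat([x,y,z,w]).as_matrix(); T[:3,3]=s["tool_pos"]; return T
def wproj(P,T):
    c=vision.get_calibration("wrist"); f=240/np.tan(np.radians(c["fov_y"]/2))
    E=np.linalg.inv(T@np.array(c["tool_from_camera"])); q=np.atleast_2d(P)@E[:3,:3].T+E[:3,3]
    r=np.hypot(q[:,0],q[:,1])+1e-12; th=np.arctan2(r,q[:,2])
    return np.c_[c["cx"]+f*th*q[:,0]/r, c["cy"]+f*th*q[:,1]/r]
def wpix(uv,z,T):
    c=vision.get_calibration("wrist"); f=240/np.tan(np.radians(c["fov_y"]/2))
    uv=np.atleast_2d(uv)-[c["cx"],c["cy"]]; r=np.hypot(*uv.T)+1e-12; th=r/f
    d=np.c_[uv/r[:,None]*np.sin(th)[:,None],np.cos(th)]
    M=T@np.array(c["tool_from_camera"]); return ray_to_plane(M[:3,3],d@M[:3,:3].T,z)
E
python3 - <<'E'
from h import *
a=np.load("pics/top0.npz"); im,d=a["im"],a["d"]
c=im[140:290,190:345]; cv2.imwrite("pics/topcrop.png",cv2.resize(c,None,fx=5,fy=5,interpolation=cv2.INTER_CUBIC)[...,::-1])
# body top corners at z=86: clockwise from front-left
uv=[[222,279],[327,261],[307,153],[204,171]]
p=pix("top",uv,86); print(p[:,:2], np.linalg.norm(np.diff(p,axis=0),axis=1))
f,cx,cy,E=fixed("top")
for u,v in [(269,228),(264,215),(245,240)]:
    D=d[v,u]; q=np.array([(u-cx)/f*D,(v-cy)/f*D,D]); print(u,v,E[:3,:3].T@(q-E[:3,3]))
E
```

```text
[[443.08 168.2 ]
 [482.62 -62.51]
 [732.46 -18.84]
 [689.08 214.67]] [234.08 253.62 237.5 ]
269 228 [553.44  65.35 104.27]
264 215 [583.75  76.93  99.89]
245 240 [528.59 118.6   93.65]
```

View pics/topcrop.png

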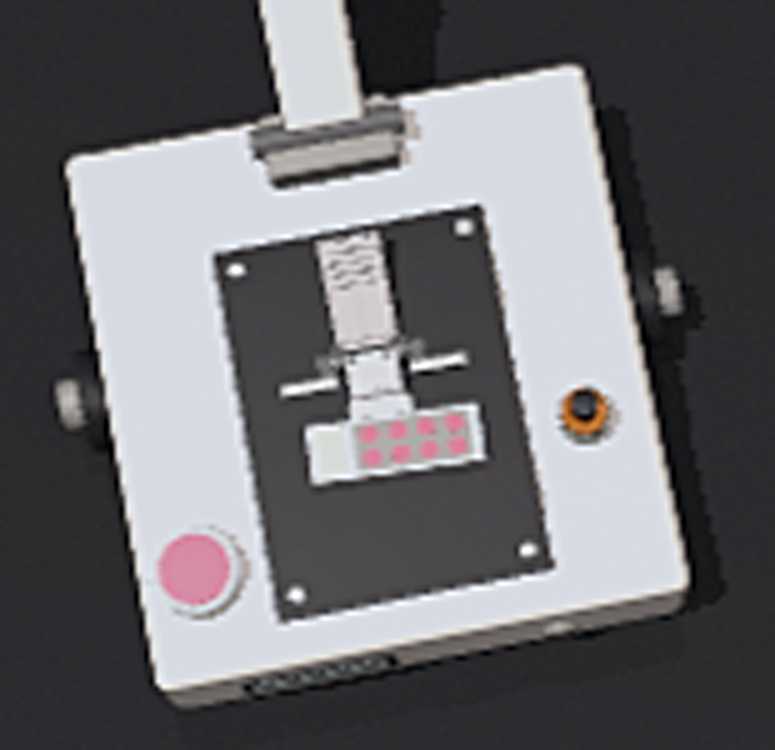

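```bash
cat >> h.py <<'E'
def plan(tgt,yaw,n):
    "rows (tool axes, mm / rad) to bring the downward tool to tgt with tool y at world yaw"
    T=tool(status.state()); p=T[:3,3]; y0=np.arctan2(T[1,1],T[0,1]); dy=(yaw-y0)/n; st=(np.array(tgt)-p)/n
    for i in range(n):
        a=y0+dy*i; x=np.array([-np.sin(a),np.cos(a),0]); y=np.array([np.cos(a),np.sin(a),0])
        print(np.round([st@x,st@y,-st[2]],1), round(-dy,4))
E
python3 - <<'E'
from h import *
p=pix("top",[[252,217],[278,212.4]],97); print(p,p.mean(0), np.degrees(np.arctan2(*(p[1]-p[0])[:2])))
plan(p.mean(0)*[1,1,0]+[0,0,225],np.radians(10.3),20)
E
```

```text
[[579.85 103.64  97.  ]
 [590.35  46.1   97.  ]] [585.1   74.87  97.  ] 169.65546145046628
[-27.4 -20.2   0.5] 0.0568
[-28.5 -18.7   0.5] 0.0568
[-29.5 -17.    0.5] 0.0568
[-30.4 -15.3   0.5] 0.0568
[-31.2 -13.6   0.5] 0.0568
[-31.9 -11.8   0.5] 0.0568
[-32.6  -9.9   0.5] 0.0568
[-33.1  -8.1   0.5] 0.0568
[-33.5  -6.2   0.5] 0.0568
[-33.8  -4.3   0.5] 0.0568
[-34.   -2.3   0.5] 0.0568
[-34.   -0.4   0.5] 0.0568
[-34.    1.5   0.5] 0.0568
[-33.9   3.5   0.5] 0.0568
[-33.6   5.4   0.5] 0.0568
[-33.3   7.3   0.5] 0.0568
[-32.8   9.2   0.5] 0.0568
[-32.2  11.    0.5] 0.0568
[-31.5  12.8   0.5] 0.0568
[-30.8  14.6   0.5] 0.0568
```

Request:
step_arm([
  {"hand":1,"dx":-0.027,"dy":-0.02,"dz":0,"az":0.057},
  {"hand":1,"dx":-0.029,"dy":-0.019,"dz":0,"az":0.057},
  {"hand":1,"dx":-0.03,"dy":-0.017,"dz":0,"az":0.057},
  {"hand":1,"dx":-0.03,"dy":-0.015,"dz":0,"az":0.057},
  {"hand":1,"dx":-0.031,"dy":-0.014,"dz":0,"az":0.057},
  {"hand":1,"dx":-0.032,"dy":-0.012,"dz":0,"az":0.057},
  {"hand":1,"dx":-0.033,"dy":-0.01,"dz":0,"az":0.057},
  {"hand":1,"dx":-0.033,"dy":-0.008,"dz":0,"az":0.057},
])

```text
invalid input at $.commands[0]: expected keys hand, dx, dy, dz, ax, ay, az
```

Request:
step_arm([
  {"hand":1,"dx":-0.034,"dy":-0.006,"dz":0,"az":0.057},
  {"hand":1,"dx":-0.034,"dy":-0.004,"dz":0,"az":0.057},
  {"hand":1,"dx":-0.034,"dy":-0.002,"dz":0,"az":0.057},
  {"hand":1,"dx":-0.034,"dy":0,"dz":0.002,"az":0.057},
  {"hand":1,"dx":-0.034,"dy":0.002,"dz":0.002,"az":0.057},
  {"hand":1,"dx":-0.034,"dy":0.003,"dz":0.002,"az":0.057},
  {"hand":1,"dx":-0.034,"dy":0.005,"dz":0.002,"az":0.057},
  {"hand":1,"dx":-0.033,"dy":0.007,"dz":0.002,"az":0.057},
])

```text
invalid input at $.commands[0]: expected keys hand, dx, dy, dz, ax, ay, az
```

Request:
step_arm([
  {"hand":1,"dx":-0.033,"dy":0.009,"az":0.057},
  {"hand":1,"dx":-0.032,"dy":0.011,"az":0.057},
  {"hand":1,"dx":-0.032,"dy":0.013,"az":0.057},
  {"hand":1,"dx":-0.031,"dy":0.015,"az":0.057},
  {"hand":1},
  {"hand":1},
])

```text
invalid input at $.commands[0]: expected keys hand, dx, dy, dz, ax, ay, az
```

```bash
python3 - <<'E'
from h import *
s=status.state(); T=tool(s); print(s["time_s"],T,s["ft_force"],s["q"])
im,d=vision.get_image("wrist"); np.savez("pics/w1.npz",im=im,d=d,T=T); cv2.imwrite("pics/w1.png",im[...,::-1])
E
```

```text
0.1 [[ -0.97   0.25  -0.   157.44]
 [  0.25   0.97  -0.   604.51]
 [  0.    -0.    -1.   235.39]
 [  0.     0.     0.     1.  ]] [-0.75  0.09 -0.46] [ 1.22  0.49  1.35 -0.    1.3  -0.1 ]
```

View pics/w1.png

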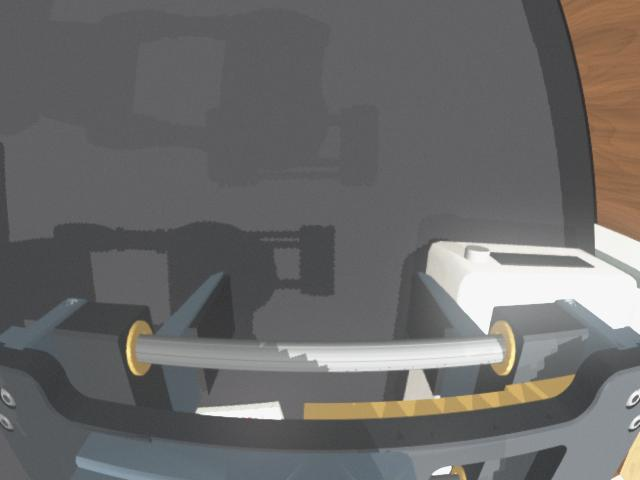

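All keys are required; resending.

Request:
step_arm([
  {"hand":1,"dx":-0.027,"dy":-0.02,"dz":0,"ax":0,"ay":0,"az":0.057},
  {"hand":1,"dx":-0.029,"dy":-0.019,"dz":0,"ax":0,"ay":0,"az":0.057},
  {"hand":1,"dx":-0.03,"dy":-0.017,"dz":0,"ax":0,"ay":0,"az":0.057},
  {"hand":1,"dx":-0.03,"dy":-0.015,"dz":0,"ax":0,"ay":0,"az":0.057},
  {"hand":1,"dx":-0.031,"dy":-0.014,"dz":0,"ax":0,"ay":0,"az":0.057},
  {"hand":1,"dx":-0.032,"dy":-0.012,"dz":0,"ax":0,"ay":0,"az":0.057},
  {"hand":1,"dx":-0.033,"dy":-0.01,"dz":0,"ax":0,"ay":0,"az":0.057},
  {"hand":1,"dx":-0.033,"dy":-0.008,"dz":0,"ax":0,"ay":0,"az":0.057},
])

```text
time_s: 0.82
tool_pos: [329.3, 390.7, 235.9]
eef_rot: [-0.0, 0.349, 0.937, -0.0]
ft_force: [0.7, 0.1, 0.5]
finger_gap: 91.0
```

Request:
step_arm([
  {"hand":1,"dx":-0.034,"dy":-0.006,"dz":0,"ax":0,"ay":0,"az":0.057},
  {"hand":1,"dx":-0.034,"dy":-0.004,"dz":0,"ax":0,"ay":0,"az":0.057},
  {"hand":1,"dx":-0.034,"dy":-0.002,"dz":0,"ax":0,"ay":0,"az":0.057},
  {"hand":1,"dx":-0.034,"dy":0,"dz":0.002,"ax":0,"ay":0,"az":0.057},
  {"hand":1,"dx":-0.034,"dy":0.002,"dz":0.002,"ax":0,"ay":0,"az":0.057},
  {"hand":1,"dx":-0.034,"dy":0.003,"dz":0.002,"ax":0,"ay":0,"az":0.057},
  {"hand":1,"dx":-0.034,"dy":0.005,"dz":0.002,"ax":0,"ay":0,"az":0.057},
  {"hand":1,"dx":-0.033,"dy":0.007,"dz":0.002,"ax":0,"ay":0,"az":0.057},
])

```text
time_s: 1.48
tool_pos: [500.9, 178.1, 225.7]
eef_rot: [-0.0, 0.552, 0.834, -0.0]
ft_force: [0.7, 1.0, -0.2]
finger_gap: 91.4
```

Request:
step_arm([
  {"hand":1,"dx":-0.033,"dy":0.009,"dz":0,"ax":0,"ay":0,"az":0.057},
  {"hand":1,"dx":-0.032,"dy":0.011,"dz":0,"ax":0,"ay":0,"az":0.057},
  {"hand":1,"dx":-0.032,"dy":0.013,"dz":0,"ax":0,"ay":0,"az":0.057},
  {"hand":1,"dx":-0.031,"dy":0.015,"dz":0,"ax":0,"ay":0,"az":0.057},
  {"hand":1,"dx":0,"dy":0,"dz":0,"ax":0,"ay":0,"az":0},
  {"hand":1,"dx":0,"dy":0,"dz":0,"ax":0,"ay":0,"az":0},
])

```text
time_s: 1.98
tool_pos: [586.7, 71.5, 225.4]
eef_rot: [-0.0, 0.643, 0.766, -0.0]
ft_force: [0.2, 0.3, 0.1]
finger_gap: 91.5
```

```bash
python3 - <<'E'
from h import *
s=status.state(); T=tool(s); print(s["time_s"],T,s["ft_force"],s["q"])
im,d=vision.get_image("wrist"); np.savez("pics/w1.npz",im=im,d=d,T=T); cv2.imwrite("pics/w1.png",im[...,::-1])
E
```

```text
1.9833 [[ -0.17   0.98  -0.   586.7 ]
 [  0.98   0.17  -0.    71.5 ]
 [  0.    -0.    -1.   225.41]
 [  0.     0.     0.     1.  ]] [0.21 0.28 0.08] [ 0.02  0.46  1.45 -0.    1.24 -0.15]
```

View pics/w1.png

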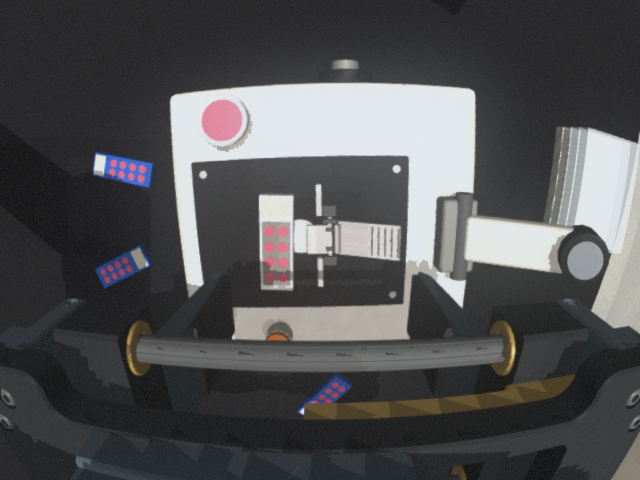

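The picture shows the slide at (277,242), bars at (319,200)/(321,272), the clip plate from (340,240) to (402,240), the stage corners at (193,163), (408,156), (402,303) and the light arm from x≈440. I'll rectify it onto the stage frame for measuring.

```bash
python3 - <<'E'
from h import *
a=np.load("pics/w1.npz"); im,T=a["im"],a["T"]
uv=np.array([[193,163],[408,156],[402,303]])
p=wpix(uv,92,T); print(p); print(np.linalg.norm(np.diff(p,axis=0),axis=1), np.degrees(np.arctan2(*(p[1]-p[0])[1::-1])))
np.set_printoptions(precision=1)
# rectified in tool frame: u=tool y (imager x), v=-tool x, z=97 plane; 6px/mm, 120 x 95 mm
S=6; u,v=np.meshgrid(np.arange(-55,75,1/S),np.arange(50,-50,-1/S))
for z in (97,):
    P=T[:3,3]*[1,1,0]+u[...,None]*T[:3,1]+v[...,None]*T[:3,0]; P[...,2]=z
    m=wproj(P.reshape(-1,3),T).reshape(*u.shape,2).astype(np.float32)
    r=cv2.remap(im,m[...,0],m[...,1],cv2.INTER_CUBIC)
    cv2.imwrite("pics/rect.png",r[...,::-1]); print(r.shape)
E
```

```text
[[476.42 118.4   92.  ]
 [640.79 151.2   92.  ]
 [664.26  30.52  92.  ]]
[167.61 122.94] 11.28450157260392
(600, 780, 3)
```

View pics/rect.png

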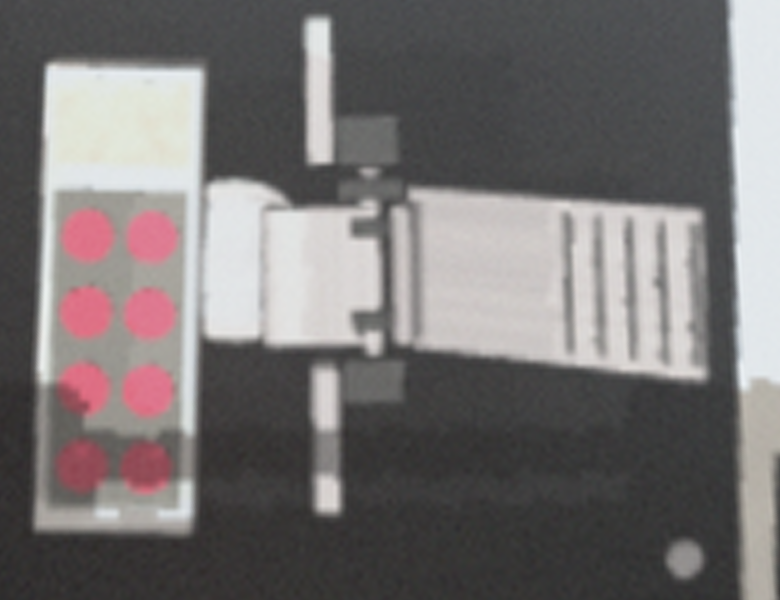

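```bash
python3 - <<'E'
from h import *
a=np.load("pics/w1.npz"); im,d,T=a["im"],a["d"],a["T"]
yaw=np.radians(11.25); ex=np.array([np.cos(yaw),np.sin(yaw),0]); ey=np.array([-np.sin(yaw),np.cos(yaw),0])
sm=T[:3,3]-3.4*T[:3,1]+5.7*T[:3,0]; sm[2]=92; O=sm-13*ex; print("stop_mid",sm,"window",O)
c=vision.get_calibration("wrist"); f=240/np.tan(np.radians(c["fov_y"]/2)); M=T@np.array(c["tool_from_camera"])
v,u=np.mgrid[0:480,0:640]; x=u-c["cx"]; y=v-c["cy"]; r=np.hypot(x,y)+1e-9; t=r/f
D=np.stack([x/r*np.tan(t),y/r*np.tan(t),np.ones_like(t)],-1)*d[...,None]
P=D@M[:3,:3].T+M[:3,3]; X=(P-O)@ex; Y=(P-O)@ey; Z=P[...,2]; ok=(d>0)&(v<300)
for b in range(85,190,5):
    m=ok&(abs(X-b-2.5)<2.5)&(abs(Y)<60)&(Z<190); 
    if m.sum(): print(b,m.sum(),Z[m].max(), Y[m&(Z>95)].min() if (m&(Z>95)).any() else None, Y[m&(Z>95)].max() if (m&(Z>95)).any() else None)
for n,(uu,vv) in dict(slide=(270,240),stage=(230,230),bar=(319,200),deck=(420,110),platerear=(396,240),platefront=(342,238)).items(): print(n,X[vv,uu],Y[vv,uu],Z[vv,uu])
E
```

```text
stop_mid [582.37  76.53  92.  ] window [569.62  73.99  92.  ]
85 623 93.31209240659803 None None
90 742 88.72211815469029 None None
95 660 88.74489807348056 None None
100 667 89.23139143284476 None None
105 753 106.12975027011805 -18.696450925926342 26.480406483611706
110 1163 107.64471120660136 -29.460559565730065 30.362318212381517
115 725 108.0450856606563 -29.191670259570817 30.099351464378742
120 932 110.79907730092202 -34.79923877514607 35.11132829432377
125 914 115.79980717592412 -35.08293419079315 35.17072163151444
130 759 118.25850421545351 -34.5713243493575 35.358899545831534
135 682 120.73337697387134 -28.3997388914814 29.729389842972125
140 490 124.1378821108577 -18.013553130622956 18.335952226476593
145 345 126.46590742103336 -18.211359686614614 18.31148709967801
150 347 129.93725386788032 -17.721983886454417 18.59159528597795
155 337 132.3819820971071 -18.29101386692878 18.364729933717538
160 341 134.84397304459543 -17.794884318347382 18.177522141767938
165 344 137.8764176882244 -17.3580394793552 18.26153936433909
170 342 140.07232385114253 -17.233770088761798 18.55845568255062
175 355 142.94600302620938 -17.9824207976059 18.528114785005567
180 528 145.87443491717502 -17.64150254995862 18.114639542268574
185 767 166.51018517081258 -17.818085630692288 18.274519884106713
slide -22.478947706178936 0.19327084801057573 102.97328633566752
stage -56.04871040706104 6.451001052667377 92.54499134054453
bar 15.70245739516612 29.110356294376047 97.35675795486435
deck 95.93199324746297 98.35439284282184 86.77210094938874
platerear 71.15930613197251 2.306652480863324 118.22178224460453
platefront 32.5400481098479 0.2974785961065586 102.37791406574638
```

```bash
cat >> h.py <<'E'
yaw=np.radians(11.25); ex=np.array([np.cos(yaw),np.sin(yaw),0]); ey=np.array([-np.sin(yaw),np.cos(yaw),0]); O=np.array([569.62,73.99,0])
def rel():
    s=status.state(); T=tool(s); q=T[:3,3]-O
    print("t",s["time_s"],"imager x,y,tipz",q@ex,q@ey,q[2]-22,"yawerr mrad",1e3*(np.arctan2(T[1,1],T[0,1])-yaw),"tilt mrad",1e3*T[2,0],1e3*T[2,1],"F(imager)",s["ft_force"]@ex,s["ft_force"]@ey,s["ft_force"][2],"gap",s["finger_gap"])
    return s,T
E
python3 - <<'E'
from h import *
rel(); plan(O-1*ex-1.5*ey+[0,0,152],yaw,3)
E
```

```text
t 2.0333 imager x,y,tipz 15.683529942796659 -4.56822383465467 203.49875481313003 yawerr mrad -21.096506744959942 tilt mrad 0.32002841496019896 -0.8410960688483239 F(imager) 0.1499935798745854 1.1803679119962376 0.26411429702191214 gap 90.96374504023787
[ 0.9 -5.6 24.5] -0.007
[ 0.9 -5.6 24.5] -0.007
[ 1.  -5.6 24.5] -0.007
```

Request:
step_arm([
  {"hand":0.77,"dx":0.001,"dy":-0.0055,"dz":0.0245,"ax":0,"ay":0,"az":-0.007},
  {"hand":0.77,"dx":0.001,"dy":-0.0055,"dz":0.0245,"ax":0,"ay":0,"az":-0.007},
  {"hand":0.77,"dx":0.001,"dy":-0.0055,"dz":0.0245,"ax":0,"ay":0,"az":-0.007},
  {"hand":0.77,"dx":0,"dy":0,"dz":0,"ax":0,"ay":0,"az":0},
  {"hand":0.77,"dx":0,"dy":0,"dz":0,"ax":0,"ay":0,"az":0},
  {"hand":0.77,"dx":0,"dy":0,"dz":0,"ax":0,"ay":0,"az":0},
])

```text
time_s: 2.53
tool_pos: [569.9, 73.5, 153.8]
eef_rot: [0.001, 0.634, 0.773, 0.0]
ft_force: [-0.2, 0.3, 0.7]
finger_gap: 70.2
```

```bash
python3 - <<'E'
from h import *
s,T=rel()
im,d=vision.get_image("wrist"); np.savez("pics/w2.npz",im=im,d=d,T=T)
for n,p in dict(frontinner=(-35,0,22),backinner=(35,0,22),frontouter=(-48.5,0,22),backouter=(48.5,0,22)).items():
    q=[wproj((T@[x,p[0],22,1])[:3],T)[0] for x in (16,-16)]; print(n,q)
cv2.imwrite("pics/w2.png",cv2.resize(im[120:400,120:520],None,fx=2,fy=2)[...,::-1])
E
```

```text
t 2.5333 imager x,y,tipz 0.20094531113512082 -0.5608142529529194 131.77139453742976 yawerr mrad 1.3911299134656552 tilt mrad -0.18631754711063564 1.406753153365097 F(imager) -0.12810317978417146 0.36336882617641447 0.69085800113448 gap 70.178422269148
frontinner [array([250.81, 273.04]), array([255.07, 329.11])]
backinner [array([390.94, 272.95]), array([386.71, 329.02])]
frontouter [array([224.8 , 272.78]), array([230.52, 328.37])]
backouter [array([416.93, 272.66]), array([411.24, 328.24])]
```

View pics/w2.png

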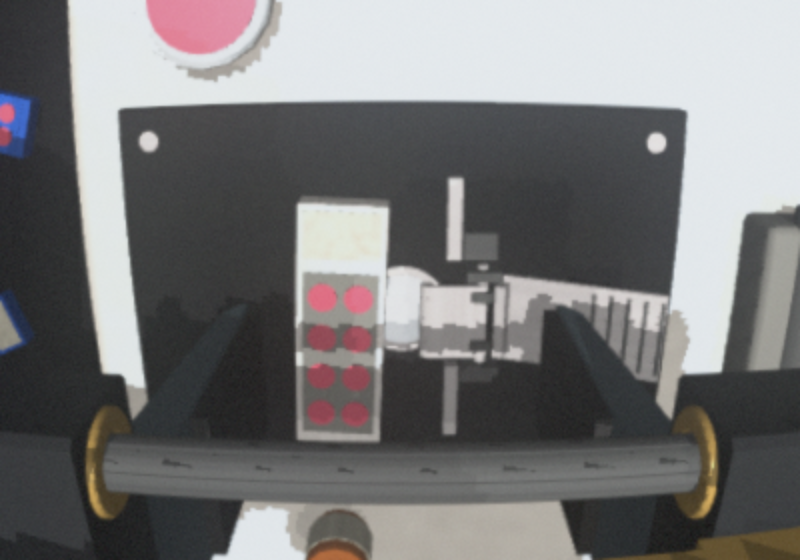

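The fingers straddle slide and clip as planned: back fingertip at crop (555,308) over the plate, front one at (240,305) in front of the slide's free side. Descending.

Request:
step_arm([
  {"hand":0.77,"dx":0,"dy":-0.001,"dz":0.008,"ax":0,"ay":0,"az":0},
  {"hand":0.77,"dx":0,"dy":0,"dz":0.009,"ax":0,"ay":0,"az":0},
  {"hand":0.77,"dx":0,"dy":0,"dz":0.008,"ax":0,"ay":0,"az":0},
  {"hand":0.77,"dx":0,"dy":0,"dz":0.003,"ax":0,"ay":0,"az":0},
  {"hand":0.77,"dx":0,"dy":0,"dz":0.002,"ax":0,"ay":0,"az":0},
  {"hand":0.77,"dx":0,"dy":0,"dz":0.001,"ax":0,"ay":0,"az":0},
  {"hand":0.77,"dx":0,"dy":0,"dz":0,"ax":0,"ay":0,"az":0},
])

```text
time_s: 3.17
tool_pos: [568.1, 72.6, 121.2]
eef_rot: [-0.0, 0.634, 0.773, -0.0]
ft_force: [-2.6, -0.3, 5.1]
finger_gap: 70.1
```

```bash
python3 -c "
from h import *
rel()"
```

```text
t 3.1667 imager x,y,tipz -1.7989901309912633 -1.0269859516546775 99.21133453566797 yawerr mrad 0.5375746089427147 tilt mrad 0.13206488216949408 -0.7075582064229712 F(imager) -2.5760494625490162 0.22476271342067144 5.100237190097462 gap 70.07931621964902
```

Request:
step_arm([
  {"hand":0.77,"dx":0,"dy":0,"dz":0.001,"ax":0,"ay":0,"az":0},
  {"hand":0.77,"dx":0,"dy":0,"dz":0,"ax":0,"ay":0,"az":0},
])

```text
time_s: 3.33
tool_pos: [568.0, 72.7, 120.4]
eef_rot: [-0.0, 0.634, 0.773, -0.0]
ft_force: [-3.3, -0.3, 7.5]
finger_gap: 70.3
```

Request:
step_arm([
  {"hand":0.77,"dx":0,"dy":0,"dz":0.001,"ax":0,"ay":0,"az":0},
  {"hand":0.77,"dx":0,"dy":0,"dz":0,"ax":0,"ay":0,"az":0},
])

```text
time_s: 3.5
tool_pos: [567.8, 72.6, 119.5]
eef_rot: [-0.0, 0.634, 0.773, -0.0]
ft_force: [-5.0, -0.2, 8.2]
finger_gap: 70.2
```

Request:
step_arm([
  {"hand":0.77,"dx":0,"dy":0.002,"dz":0.0003,"ax":0,"ay":0,"az":0},
  {"hand":0.77,"dx":0,"dy":0.002,"dz":0,"ax":0,"ay":0,"az":0},
  {"hand":0.77,"dx":0,"dy":0.002,"dz":0,"ax":0,"ay":0,"az":0},
  {"hand":0.77,"dx":0,"dy":0.002,"dz":0,"ax":0,"ay":0,"az":0},
  {"hand":0.77,"dx":0,"dy":0.002,"dz":0,"ax":0,"ay":0,"az":0},
  {"hand":0.77,"dx":0,"dy":0,"dz":0,"ax":0,"ay":0,"az":0},
])

```text
time_s: 4.0
tool_pos: [577.8, 74.6, 119.1]
eef_rot: [-0.0, 0.634, 0.773, -0.0]
ft_force: [-3.5, -0.2, 5.4]
finger_gap: 70.0
```

```bash
python3 - <<'E'
from h import *
s,T=rel()
im,d=vision.get_image("wrist"); np.savez("pics/w3.npz",im=im,d=d,T=T)
cv2.imwrite("pics/w3.png",cv2.resize(im[150:360,180:460],None,fx=2.8,fy=2.8,interpolation=cv2.INTER_CUBIC)[...,::-1])
E
```

```text
t 4.0 imager x,y,tipz 8.194591198034997 -0.9876321775072022 97.12286135555229 yawerr mrad 0.6738654713892844 tilt mrad 0.0967102397811375 -0.9324404209034162 F(imager) -3.4283474230735083 0.4834983196628302 5.42581985134112 gap 70.02860300984872
```

View pics/w3.png

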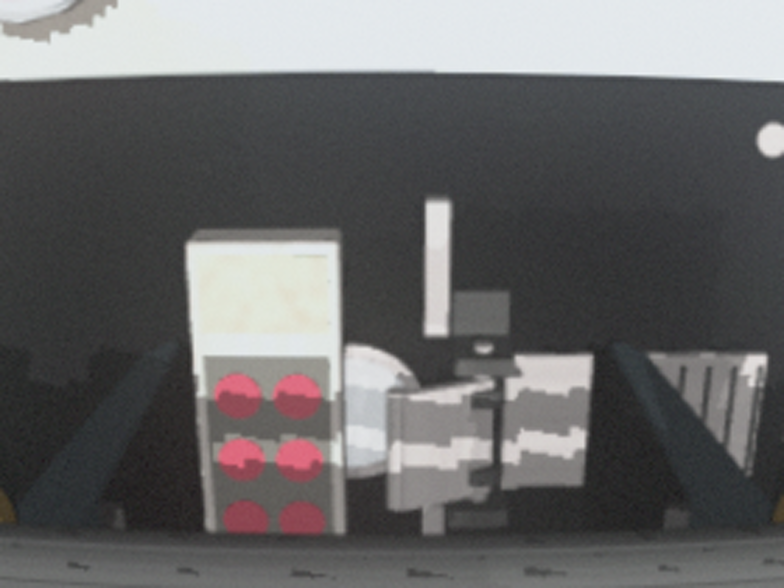

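Nose is up, the slide's edge is at x≈341 in the crop, the plate is level, and the front fingertip (178,350) is about to meet the slide. Continue pushing.

Request:
step_arm([
  {"hand":0.77,"dx":0,"dy":0.002,"dz":0,"ax":0,"ay":0,"az":0},
  {"hand":0.77,"dx":0,"dy":0.002,"dz":0,"ax":0,"ay":0,"az":0},
  {"hand":0.77,"dx":0,"dy":0.002,"dz":0,"ax":0,"ay":0,"az":0},
  {"hand":0.77,"dx":0,"dy":0.002,"dz":0,"ax":0,"ay":0,"az":0},
  {"hand":0.77,"dx":0,"dy":0.002,"dz":0,"ax":0,"ay":0,"az":0},
  {"hand":0.77,"dx":0,"dy":0,"dz":0,"ax":0,"ay":0,"az":0},
])

```text
time_s: 4.55
tool_pos: [588.0, 76.6, 119.1]
eef_rot: [-0.0, 0.634, 0.773, -0.0]
ft_force: [-1.5, 0.6, 3.9]
finger_gap: 70.1
```

```bash
python3 - <<'E'
from h import *
s,T=rel()
im,d=vision.get_image("wrist"); np.savez("pics/w4.npz",im=im,d=d,T=T)
cv2.imwrite("pics/w4.png",cv2.resize(im[150:360,180:460],None,fx=2.8,fy=2.8,interpolation=cv2.INTER_CUBIC)[...,::-1])
E
```

```text
t 4.55 imager x,y,tipz 18.583703085147715 -1.002543571944475 97.1036020680169 yawerr mrad 0.6430858129106154 tilt mrad 0.04296696237208848 -0.17813985828926368 F(imager) -1.3963828334681863 0.8719553747050932 3.8640361569905854 gap 70.0578192171052
```

View pics/w4.png

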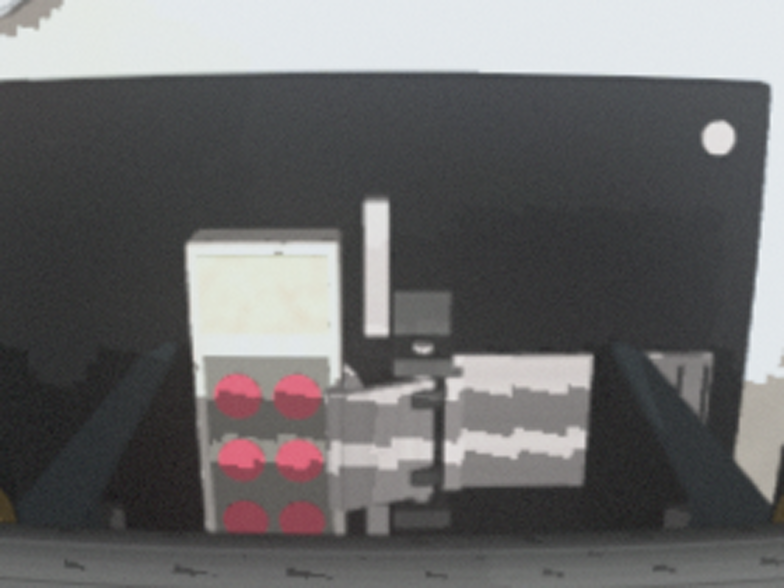

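The slide moves with the hand and its edge (x≈341) is now under the nose; the bar face is at x≈364, about 5 mm to go (the pale disc was the window, now covered).

Request:
step_arm([
  {"hand":0.77,"dx":0,"dy":0.0015,"dz":0,"ax":0,"ay":0,"az":0},
  {"hand":0.77,"dx":0,"dy":0.0015,"dz":0,"ax":0,"ay":0,"az":0},
  {"hand":0.77,"dx":0,"dy":0.001,"dz":0,"ax":0,"ay":0,"az":0},
  {"hand":0.77,"dx":0,"dy":0,"dz":0,"ax":0,"ay":0,"az":0},
])

```text
time_s: 4.93
tool_pos: [592.0, 77.4, 119.1]
eef_rot: [0.0, 0.634, 0.773, 0.0]
ft_force: [-2.7, 0.7, 4.2]
finger_gap: 70.0
```

Request:
step_arm([
  {"hand":0.77,"dx":0,"dy":0.0007,"dz":0,"ax":0,"ay":0,"az":0},
  {"hand":0.77,"dx":0,"dy":0,"dz":0,"ax":0,"ay":0,"az":0},
])

```text
time_s: 5.1
tool_pos: [592.0, 77.4, 119.0]
eef_rot: [-0.0, 0.634, 0.773, -0.0]
ft_force: [-5.2, -1.5, 5.6]
finger_gap: 70.1
```

Request:
step_arm([
  {"hand":0.77,"dx":0,"dy":0.001,"dz":0,"ax":0,"ay":0,"az":0},
  {"hand":0.77,"dx":0,"dy":0,"dz":0,"ax":0,"ay":0,"az":0},
])

```text
time_s: 5.27
tool_pos: [592.1, 77.5, 118.9]
eef_rot: [-0.001, 0.634, 0.773, -0.001]
ft_force: [-9.7, -2.0, 9.1]
finger_gap: 70.2
```

```bash
python3 - <<'E'
from h import *
s,T=rel()
im,d=vision.get_image("wrist"); np.savez("pics/w5.npz",im=im,d=d,T=T)
cv2.imwrite("pics/w5.png",cv2.resize(im[150:360,180:460],None,fx=2.8,fy=2.8,interpolation=cv2.INTER_CUBIC)[...,::-1])
E
```

```text
t 5.2667 imager x,y,tipz 22.77795011900372 -0.9688538369825315 96.90548871286087 yawerr mrad 0.7666728849448634 tilt mrad 0.10135298639506836 -2.9403958538399215 F(imager) -9.907259361204181 -0.08262622372789674 9.126464367495647 gap 70.1672377922877
```

View pics/w5.png

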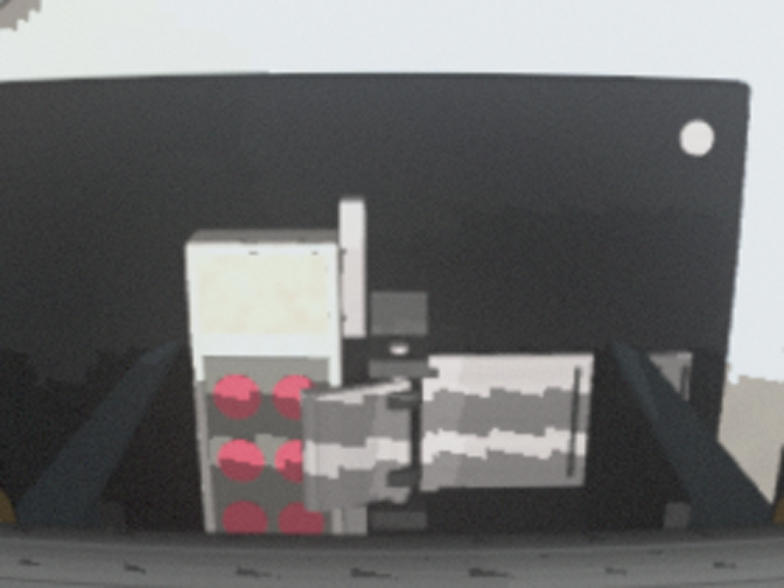

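Home: slide edge meets the bar (x≈340), nose lies over the wells at (310,400-510), force 10 N. A last small push, then unload, and let the clip up gently.

Request:
step_arm([
  {"hand":0.77,"dx":0,"dy":0.0006,"dz":0,"ax":0,"ay":0,"az":0},
  {"hand":0.77,"dx":0,"dy":0,"dz":0,"ax":0,"ay":0,"az":0},
])

```text
time_s: 5.48
tool_pos: [592.1, 77.5, 118.9]
eef_rot: [-0.001, 0.634, 0.773, -0.002]
ft_force: [-12.6, -3.8, 11.2]
finger_gap: 70.6
```

Request:
step_arm([
  {"hand":0.77,"dx":0,"dy":-0.001,"dz":0,"ax":0,"ay":0,"az":0},
  {"hand":0.77,"dx":0,"dy":-0.001,"dz":0,"ax":0,"ay":0,"az":0},
  {"hand":0.77,"dx":0,"dy":-0.001,"dz":0,"ax":0,"ay":0,"az":0},
  {"hand":0.77,"dx":0,"dy":0,"dz":0,"ax":0,"ay":0,"az":0},
])

```text
time_s: 5.82
tool_pos: [591.8, 77.3, 119.4]
eef_rot: [0.001, 0.634, 0.773, 0.001]
ft_force: [1.1, 0.9, 3.6]
finger_gap: 70.1
```

```bash
python3 -c "
from h import *
rel()"
```

```text
t 5.8167 imager x,y,tipz 22.421249290524102 -1.0648998417442908 97.38994517123028 yawerr mrad 0.6299012135654314 tilt mrad -0.18214808559713488 1.6303527646561222 F(imager) 1.2129501547538846 0.6394470030578663 3.638594382327905 gap 70.10641250004939
```

Request:
step_arm([
  {"hand":0.77,"dx":0,"dy":-0.0007,"dz":0,"ax":0,"ay":0,"az":0},
  {"hand":0.77,"dx":0,"dy":0,"dz":-0.002,"ax":0,"ay":0,"az":0},
  {"hand":0.77,"dx":0,"dy":0,"dz":-0.002,"ax":0,"ay":0,"az":0},
  {"hand":0.77,"dx":0,"dy":0,"dz":-0.002,"ax":0,"ay":0,"az":0},
  {"hand":0.77,"dx":0,"dy":0,"dz":-0.002,"ax":0,"ay":0,"az":0},
  {"hand":0.77,"dx":0,"dy":0,"dz":-0.002,"ax":0,"ay":0,"az":0},
  {"hand":0.77,"dx":0,"dy":0,"dz":-0.002,"ax":0,"ay":0,"az":0},
  {"hand":0.77,"dx":0,"dy":0,"dz":-0.002,"ax":0,"ay":0,"az":0},
])

```text
time_s: 6.48
tool_pos: [590.1, 77.1, 133.1]
eef_rot: [-0.0, 0.634, 0.773, -0.0]
ft_force: [-0.1, 0.7, 0.1]
finger_gap: 70.3
```

Request:
step_arm([
  {"hand":0.77,"dx":0,"dy":0,"dz":-0.003,"ax":0,"ay":0,"az":0},
  {"hand":0.77,"dx":0,"dy":0,"dz":-0.005,"ax":0,"ay":0,"az":0},
  {"hand":0.77,"dx":0,"dy":0,"dz":-0.015,"ax":0,"ay":0,"az":0},
  {"hand":0.77,"dx":0,"dy":0,"dz":-0.025,"ax":0,"ay":0,"az":0},
  {"hand":0.77,"dx":0,"dy":-0.005,"dz":-0.025,"ax":0,"ay":0,"az":0},
  {"hand":0.77,"dx":0,"dy":-0.005,"dz":-0.02,"ax":0,"ay":0,"az":0},
  {"hand":0.77,"dx":0,"dy":0,"dz":0,"ax":0,"ay":0,"az":0},
  {"hand":0.77,"dx":0,"dy":0,"dz":0,"ax":0,"ay":0,"az":0},
])

```text
time_s: 7.15
tool_pos: [581.0, 75.2, 227.4]
eef_rot: [0.001, 0.634, 0.773, 0.001]
ft_force: [-0.5, -0.2, -0.9]
finger_gap: 70.0
```

```bash
python3 - <<'E'
from h import *
s,T=rel()
im,d=vision.get_image("wrist")
S=6; u,v=np.meshgrid(np.arange(-40,90,1/S),np.arange(50,-50,-1/S))   # imager x,y on z=102
P=O+u[...,None]*ex+v[...,None]*ey; P[...,2]=102
m=wproj(P.reshape(-1,3),T).reshape(*u.shape,2).astype(np.float32)
cv2.imwrite("pics/end.png",cv2.remap(im,m[...,0],m[...,1],cv2.INTER_CUBIC)[...,::-1])
E
```

```text
t 7.15 imager x,y,tipz 11.414175250176879 -1.0639486088347085 205.43094323403622 yawerr mrad 0.6090749644050153 tilt mrad -0.3461038609463235 2.3128215145206834 F(imager) -0.5402037983122472 -0.12676631598531268 -0.8827099287168398 gap 69.95046748611918
```

View pics/end.png

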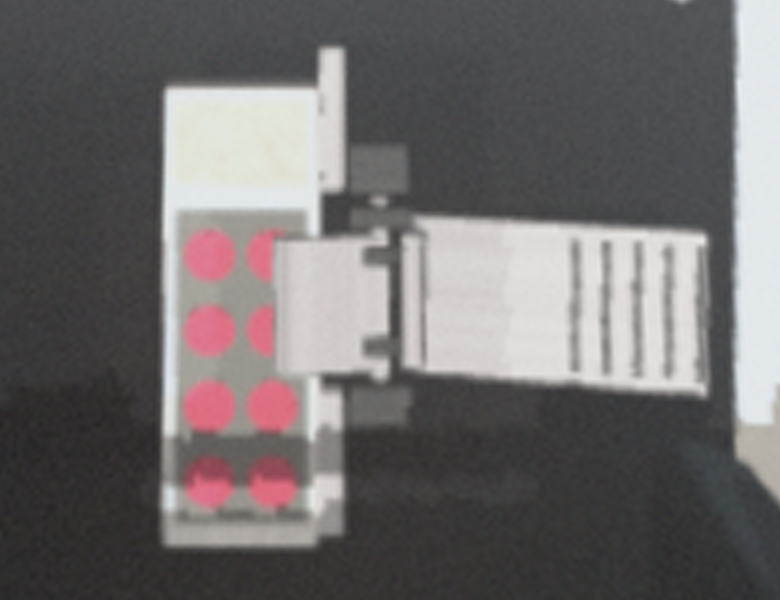

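The end view (z=102 plane, 6 px/mm) shows the slide's edge at x≈317–318 along its whole length, flush with both bars' faces. The nose rests on it at (275–320, 240–370), and the hand is about 100 mm clear. Handing in.

```bash
python3 -c "
from bench import job
print(job.sign_off())"
```

```text
the job is handed in; nothing more can be done
None
```

The aluminium chamber is loaded and the job is handed in, at about 7 s of the 32 s allowed. The back fingertip held the clip's thumb plate down. Meanwhile the front fingertip pushed the chamber about 18 mm under the raised nose, until it met the straight edge with about 13 N. I then backed off, let the clip up slowly and raised the hand about 100 mm clear.

- **Position:** in the last wrist picture the chamber's long side is flush with both bars and square to about 0.25°, which is within measuring noise. It spans x from -13 to +13 mm, over the window.
- **Clip:** in that picture the nose lies on the chamber. I did not measure the clip's angle separately.
- **Sideways offset:** the chamber sits about 3 mm toward -y of the clip's middle. It started about 4 mm off that way and I did not correct it.
- **Other objects:** I saw no contact with anything else in the views I took, but I did not take a final overview picture.
- **Pictures:** I viewed 10, two more than planned but within the limit of 12. One was a repeat, after my first move call was refused for missing keys.

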